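# Open the ratchet shelf stop for the dish

## Robot

A 6-joint arm with a two-finger parallel gripper is mounted at the origin on the work surface. World frame = base frame: x ahead of the robot, y to its left, z up, the work surface at z = 0. Lengths are in m, angles in rad, forces in N, time in s.
With the tool pointing down it reaches from about 0.375 to 0.975 m from the base axis. Payload 3.8 kg.
Tool frame: the origin (TCP) lies on the centre line of the jaws, within the pads' length; the fingertips stand 17 mm ahead of it and the grasp point (between the pads) lies 2 mm behind it (bot.tcp_to_tips is the z of the fingertips in the tool frame, in m); z points along the fingers, y is the direction in which the jaws open and shut (so a half turn about z gives the same grasp; the last joint's range is limited). The gripper opens to 85 mm and grips with 20 to 120 N. Pads are 22 mm wide; open, the fingers measure 114 mm over their backs; the gripper's body (76 mm by 85 mm) begins 54 mm behind the grasp point. The pads swing forward as they close: fully open they stand 13 mm farther back than shut.
Start: joints at [1.14, 0.264, 1.604, -0, 1.274, -0.037], TCP at [0.259, 0.623, 0.248] pointing down, gripper open.
Joint ranges: [-2.63, 2.63], [-0.94, 2.18], [0.31, 2.57], [-1.31, 4.45], [0, 2.66], [-2.55, 2.55]. Speed limits (rad/s): [2.57, 2.57, 3.14, 3.14, 3.14, 3.14].

## Interface

Orientations are given as a unit quaternion [w, x, y, z].
In Python, from plant import bot, optics, models gives the robot as it stands. The module is installed in compiled form; this text tells all that it offers.
- The arm moves only by the tool jog_arm, never from a script. Its argument "increments" is a list of rows, each an object of numbers: "tx", "ty", "tz": the shift along the tool's x, y, z each as a share of 500 mm, from -1 to 1; "ax", "ay", "az": the turn, a rotation vector about the tool's x, y, z each as a share of 5 degrees, from -1 to 1. A call has exactly 8 rows; each row shifts and turns the commanded pose from where the row before left it, along the tool's axes as they then stand; what a row does not reach is not made up. A row lasts 1/12 s, in which the tool goes at most 41.7 mm and 7.16 degrees, less where a joint would pass 70% of its speed; a pose out of reach is approached as far as the arm can. A call with a number of a shift or a turn outside -1 to 1 is refused whole. A call with a gripper value outside its range is refused whole. "gripper" is the gripper command: -1 is shut, 1 is fully open, values between are in proportion, set as the call begins (left out, the last holds). The fingers move at their own pace and stop on an object; "force" is the grip in N (left out, the last holds). Time passes only in rows, so rows that do not move let the fingers close, or fill a call up. It gives the time, the measured TCP pose, the force and the opening at its end, in the units of the state.
- bot.sense(): the state, without advancing time (a new reading comes with each control period).
- optics.read_camera(name): name is "scene" or "top" or "wrist"; returns the picture (480x640x3 uint8, red, green, blue); there is no depth.
- optics.camera_info(name): a dict with "fx", "fy", "cx", "cy" (pixels), "pose" (4x4, takes a point from camera to world coordinates); the wrist camera has in their place "hand_eye" (4x4, takes a point from camera to tool coordinates, whose origin is the TCP and whose axes are the flange's). Camera axes: x right, y down, z forward; pixel columns grow to the right and rows downward; lengths in m; the calibration is good to about 2 mm. A picture is of the moment at which its call begins: read the wrist's pose just before it. camera_info takes no time and is no camera call.
- bot.sign_off(): hands the job in, once; it reports no verdict.
Trained networks look in the newest picture that a camera, given by its name, has taken for a name from the list of things; names that differ only in an ending like _2 or _b are one class to them, and where a whole thing is asked for, a point or a joint stands for the part that bears it (a point fixed in the world has none). Each returns a list of dicts, best first, with "p" (0 to 1); they miss things now and then, are a little off and sometimes report something else, mostly with a low value. They report only what shows in the picture. A call takes as long as a camera call. They do not tell look-alikes from the thing itself.
- models.search_frame(camera, label): "extent" ([left, top, right, bottom] in pixels, round what is visible of it).
- models.masks_of(camera, label): "pixels" (480x640 bool, what is visible of it) and "extent" ([left, top, right, bottom] in pixels, round what is visible of it).
- models.spot_point(camera, label): "at" ([column, row] in pixels: a listed point, or the origin of a listed thing).
The state is a dict: "t": time; "q": joint angles; "joint_vel": joint speeds; "joint_efforts": joint torques, N m; "eef_pos": TCP position; "orientation": TCP orientation; "force": force on the tool from outside, world axes, zero at the start; "moment": the same for the moment, N m; "gripper_width": finger opening in m.
Only numpy, scipy, OpenCV 4.12 (cv2) and the standard library are available. Lean on these libraries where they do the work, as an engineer would, in place of code of your own. Each camera call takes 0.05 s, during which the arm holds its last target. There are 200 camera calls.

## Task

Make room on the shelf for the stoneware dish: press the release pad of the ratchet stop down and, with it down, push the sliding jaw all the way back along its bar, away from the cups. Then take your fingers off the pad and push the dish, without lifting or tipping it, into the opened space until it stands against the bar between the cups and the jaw. Leave the cups and everything else where they stand.

Things in the scene. Friction and masses are not known exactly. Their poses are not given: they have to be found in the camera images.
- stop: fixed shelf stop. Origin on the table under the bar; y runs along the bar, x across it to the back, z up; the robot is on its -x side. Bar 24 mm wide (front face x = -12 mm; foot 6 mm high to x = -15), 46 mm high, y -200 to +130 mm. Fixed end plate 70 mm high at y = -190, x -92 to +13; end block 56 mm high at y = +131. Two cups stand in front of the bar at y -185 to -115 mm
- bay (a point): point on the table in front of the bar, midway between cups and fully opened jaw: where the dish's centre belongs, 68 mm from the bar's centre line (dish rim touching the bar). With the jaw fully back the space is free from 87 mm on one side to 87 mm on the other along the bar
- jaw (a joint): sliding jaw's position along the stop's +y, 0 to 0.140 m; 0.140 = fully back, away from the cups, at its limit. Cup-side face of its 8 mm steel plate at stop y = jaw - 80 mm; plate 64 mm high, reaching to x = -94 mm; black carriage 60 mm long behind that face. Ratchet blocks +y unless the pad is pressed (up to 13 mm play until a tooth catches); -y is free; no teeth over the last 20 mm. Friction about 3 N
- release (a joint): how far the release pad is pressed down, 0 (up) to 0.010 m. The tooth is clear of the rack at 0.005 m and more. A spring returns it: 3 N at the start, 6 N at 5 mm, 9 N fully down on its hard stop. The pad rides on the jaw and must stay down while the jaw is pushed
- pad_top (a point): centre of the top of the grey ribbed release pad on the jaw's carriage, 80 mm above the table when up; pad 56 mm (stop x) by 44 mm (stop y). An upright black ridge, part of the jaw, faces it 24 mm away on the +y side: 60 mm wide, 8 mm thick, top 18 mm above the raised pad; a finger pressing the pad can push the jaw along by this ridge
- jaw_face (a point): centre of the jaw plate's face on the cup side, 36 mm above the table
- dish: round stoneware dish, open on top, 110 mm across the rim, 104 mm at the foot, 40 mm tall, walls 5 mm, inner floor 6 mm above its underside, about 0.45 kg (0.3 to 0.6). Origin: centre of the underside. It slides on the table with some 1 to 3 N and can be pushed at its inner wall. Starts in front of the stop, on the robot's side
- cup_a: lidded stainless cup, 63 mm across, 84 mm tall, standing in the holder next to the fixed end plate, close to the bar. Origin: centre of its underside. To be left alone
- cup_b: same cup, standing in the holder next to the fixed end plate, in front of cup_a. Origin: centre of its underside. To be left alone
- cup_c: same cup, standing on the robot's side of the fixed end plate's end, outside the holder. Origin: centre of its underside. To be left alone
- jar: clear glass jar with swing-top clamp, 86 mm across, 117 mm tall, standing behind the bar. Origin: centre of its underside. To be left alone
- tray: blue plastic tray, 150 x 200 x 30 mm, empty, beyond the holder's end block. Origin: centre of its underside. To be left alone
- spatula: spatula lying flat behind the bar, 240 mm long, origin at its middle. To be left alone
- ramekin: open white ceramic pot, 70 mm across, 45 mm tall, beside the dish. Origin: centre of its underside. To be left alone
Mind the look-alikes: they are no part of the job. Leave any orange or yellow look-alike of the dish alone.

How it is judged:
On the way, in this order (a step that is already met when the one before it is completed fails the run):
1. the release pad is pressed down, clear of the rack (value of joint release above 0.004 m), for 0.1 s.
2. the jaw is pushed fully back along its bar (value of joint jaw above 0.13 m), for 0.1 s.
3. the dish is pushed in against the bar between the cups and the jaw (x of dish in the frame of stop between -0.085 and -0.05 m and y of dish in the frame of stop between -0.08 and 0.02 m), for 0.2 s.
At the end, for the whole second after the job is handed in: Jaw within 10 mm of fully back, pad up again; dish flat, still, its rim within 18 mm of the bar's front face, between cups and jaw (centre y -80 to +20 mm in the stop frame); all other things within 30 mm of where they stood (all of step 3 and value of joint jaw above 0.13 m and value of joint release below 0.003 m and height (world z) of dish below 0.004 m and angle between dish's own z axis and vertical below 0.06 rad and linear speed of dish below 0.02 m/s and distance of each of cup_a, cup_b, cup_c, jar, tray, spatula, ramekin from where it was at the start of the episode below 0.03 m); the robot touches nothing.
It fails at once if the dish is lifted off the table (height (world z) of dish above 0.01 m).
It fails at once if the dish is tipped (angle between dish's own z axis and vertical above 0.25 rad).
It fails at once if a cup or another bystander is displaced or lifted (distance of any of cup_a, cup_b, cup_c, jar, tray, spatula, ramekin from where it was at the start of the episode above 0.03 m).
It also fails if it takes over 58 s, if anything falls off the work surface, if the arm or the gripper's body presses on something with over 40 N, if the wrist force passes 120 N, or if a joint passes its speed limit or range.

## Working session

There is one attempt and no reset: what is moved stays moved. The work goes in short steps, Python scripts to look and compute and a tool call to move; the robot and the scene stay as the last step left them, time stands still between calls to the robot, and variables do not carry over. Pictures are saved under pics/ and viewed, about 8 in all and at most 12, crops included, and the job is handed in when it is done.

Besides the shell and the picture viewer there is one more tool, called after "Emit:" as name([rows], argument=value, ...), one row to a line, values as JSON. jog_arm: Moves the arm, as the interface text tells. Shift numbers are shares of 500 mm and turn numbers shares of 5 degrees, none past 1 either way. Its arguments: {"type":"object","properties":{"increments":{"type":"array"},"gripper":{"type":"number"},"force":{"type":"number"}},"required":["increments"]}

```bash
mkdir -p pics; ls
python3 - <<'E'
from plant import bot, optics, models
import cv2, numpy as np
s=bot.sense(); print(s)
for c in ("scene","top"):
    im=optics.read_camera(c); cv2.imwrite(f"pics/{c}0.png",im[:,:,::-1])
    i=optics.camera_info(c); print(c,i['fx'],i['fy'],i['cx'],i['cy'],np.round(i['pose'],4).tolist())
    for l in ("stop","bay","pad_top","jaw_face","dish","cup_a","jar","tray","ramekin"):
        f=models.spot_point(c,l); print(l,[(np.round(d['at'],1).tolist(),round(d['p'],2)) for d in f[:4]])
print(np.round(optics.camera_info("wrist")['hand_eye'],4).tolist())
print(bot.sense()['t'])
E
```

```text
pics
{'t': 0.0, 'q': array([ 1.14011342e+00,  2.64813699e-01,  1.60540229e+00,  2.81929247e-07,
        1.27369615e+00, -3.68596570e-02]), 'joint_vel': array([ 0.00089511, -0.00040509, -0.0011688 , -0.00082529,  0.00077007,
        0.0012879 ]), 'joint_efforts': array([ 2.51158686e-03, -5.15113592e+01, -3.67315865e+01,  1.37933534e-04,
        1.26971505e-02,  8.91022637e-06]), 'eef_pos': array([0.2586937 , 0.62269564, 0.24690591]), 'orientation': array([-2.68782655e-04,  1.95641482e-01,  9.80674801e-01, -1.12816473e-03]), 'force': array([ 0.03007714, -0.36924746,  0.73946489]), 'moment': array([-0.03788993, -0.01176379,  0.006299  ]), 'gripper_width': 0.08551774182875609}
scene 515.0142588266634 515.0142588266634 319.2659393653608 235.64720768870023 [[0.6557, 0.5905, -0.4705, 1.016], [0.755, -0.5111, 0.4107, -0.3464], [0.0021, -0.6246, -0.781, 0.8353], [0.0, 0.0, 0.0, 1.0]]
stop [([288.1, 319.7], 0.9)]
bay [([256.0, 301.0], 0.92)]
pad_top [([273.7, 303.5], 0.9), ([185.1, 318.4], 0.57)]
jaw_face [([242.5, 302.6], 0.76)]
dish [([156.8, 239.5], 0.86), ([242.3, 257.2], 0.76), ([287.0, 1
[... 361 characters left out ...]
91, 0.0175, 0.0479], [-0.0134, -0.1966, -0.9804, 1.1108], [0.0, 0.0, 0.0, 1.0]]
stop [([384.7, 210.8], 0.85)]
bay [([403.9, 246.4], 0.96), ([406.6, 201.2], 0.21)]
pad_top [([406.6, 198.7], 0.8), ([468.2, 281.0], 0.68)]
jaw_face [([418.6, 239.2], 0.55)]
dish [([441.4, 392.7], 0.93), ([263.4, 367.3], 0.89), ([378.6, 302.3], 0.63)]
cup_a [([468.1, 280.7], 0.7), ([378.0, 304.7], 0.7), ([511.4, 313.2], 0.66), ([467.5, 245.5], 0.59)]
jar [([465.5, 153.6], 0.9)]
tray [([231.4, 239.6], 0.59), ([419.6, 236.8], 0.21)]
ramekin [([315.0, 300.3], 0.58), ([405.0, 199.7], 0.17)]
[[0.0013, -0.9501, -0.312, 0.0799], [1.0, 0.0011, 0.0009, -0.0006], [-0.0005, -0.312, 0.9501, -0.1247], [0.0, 0.0, 0.0, 1.0]]
1.0
```

View pictures.

View pics/top0.png

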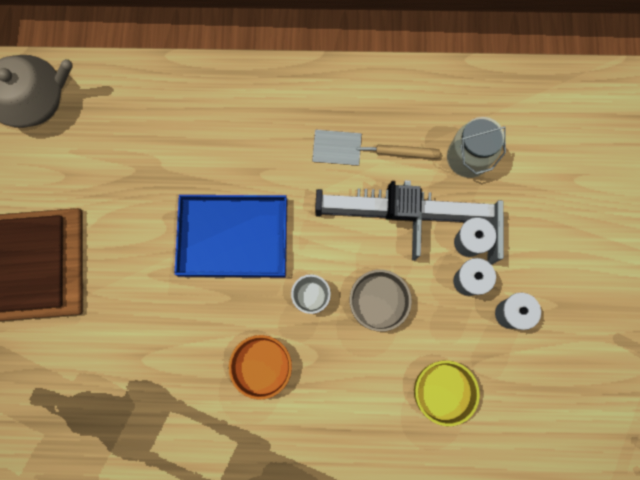

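View pics/scene0.png

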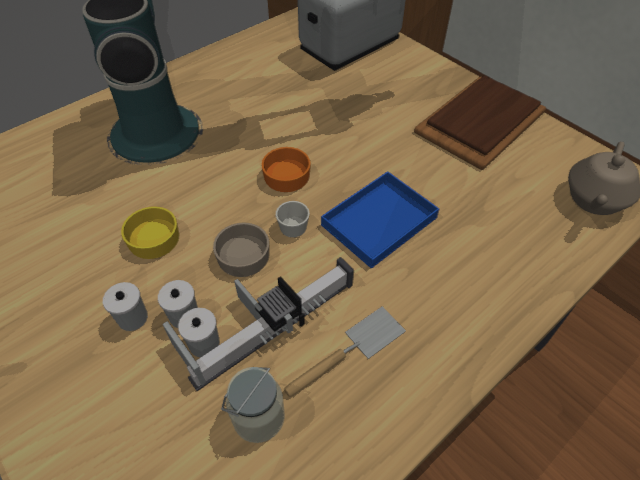

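Run:
```python
import cv2
im=cv2.imread("pics/top0.png")[170:350,300:550]; cv2.imwrite("pics/c1.png",cv2.resize(im,None,fx=3.2,fy=3.2,interpolation=cv2.INTER_CUBIC))
im=cv2.imread("pics/scene0.png")[210:390,160:360]; cv2.imwrite("pics/c2.png",cv2.resize(im,None,fx=3.3,fy=3.3,interpolation=cv2.INTER_CUBIC))
```

```text
(no output)
```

View pics/c1.png

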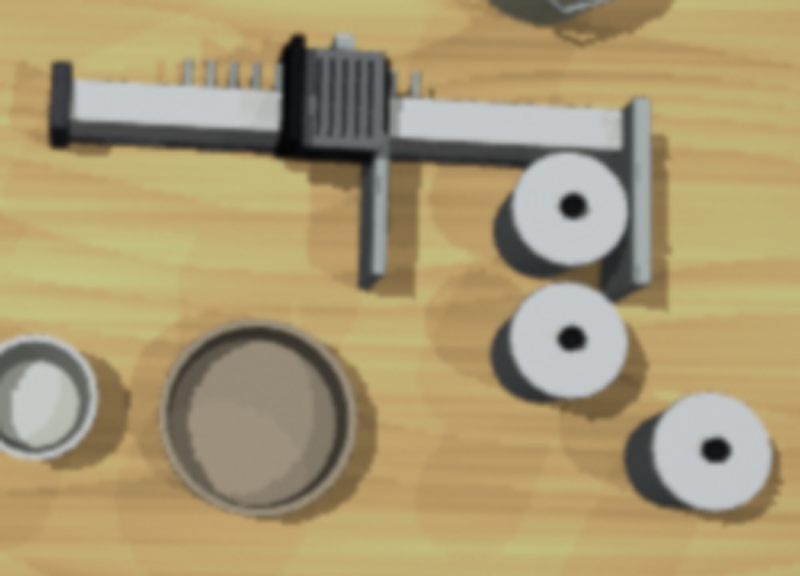

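View pics/c2.png

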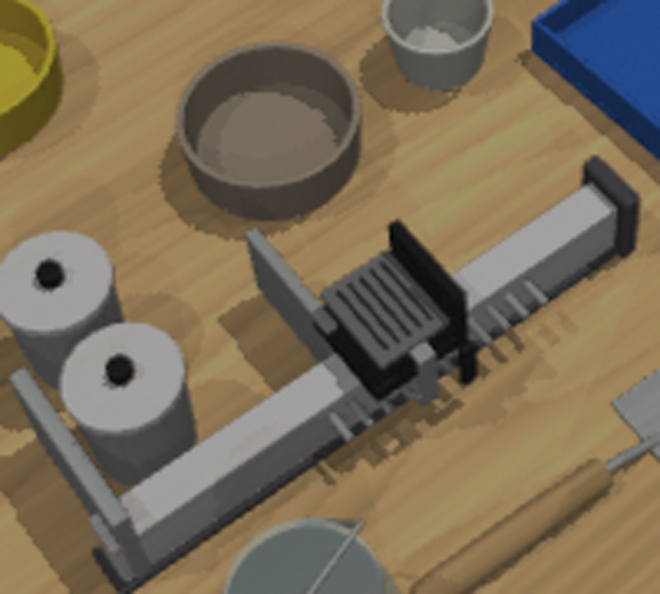

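```bash
cat > h.py <<'E'
import numpy as np
from plant import bot, optics, models
from scipy.spatial.transform import Rotation as R
def ray(cam,px):
    i=optics.camera_info(cam); T=np.array(i['pose'])
    d=np.array([(px[0]-i['cx'])/i['fx'],(px[1]-i['cy'])/i['fy'],1.])
    return T[:3,3],T[:3,:3]@d
def at(cam,px,z):
    o,d=ray(cam,px); return (o+d*(z-o[2])/d[2])[:2]
def proj(cam,P):
    i=optics.camera_info(cam); T=np.linalg.inv(np.array(i['pose'])); p=T[:3,:3]@P+T[:3,3]
    return np.array([i['fx']*p[0]/p[2]+i['cx'],i['fy']*p[1]/p[2]+i['cy']])
c1=lambda u,v:("top",(300+(u-1.1)/3.2,170+(v-1.1)/3.2))
c2=lambda u,v:("scene",(160+(u-1.1)/3.3,210+(v-1.1)/3.3))
E
cat > fit.py <<'E'
from h import *
from scipy.optimize import least_squares
# (obs, x,y,z, kind) y None => free along bar ; jaw points relative
O=[(c1(75,122),-.012,None,.046),(c1(510,150),-.012,None,.046),(c1(75,80),.012,None,.046),(c1(620,108),.012,None,.046),
(c1(643,283),-.092,-.19,.07),(c1(640,98),.013,-.19,.07),(c2(20,378),-.092,-.19,.07),(c2(122,520),.013,-.19,.07),
(c2(583,188),-.012,None,.046),(c2(612,232),.012,None,.046),
(c1(384,276),-.094,'j',.064),(c2(250,238),-.094,'j',.064)]
P=[(c1(348,98)),(c2(386,307))]
def res(p,full=False):
    X,Y,a,j,px,py=p; c,s=np.cos(a),np.sin(a); r=[]
    inv=lambda w:(c*(w[0]-X)+s*(w[1]-Y),-s*(w[0]-X)+c*(w[1]-Y))
    for (cam,uv),x,y,z in O:
        q=inv(at(cam,uv,z)); r.append(q[0]-x)
        if y is not None: r.append(q[1]-(j-.08 if y=='j' else y))
        elif full: print('bar y',round(q[1],4))
    for cam,uv in P:
        q=inv(at(cam,uv,.08)); r+=[q[0]-px,q[1]-py]
    return np.array(r)*1e3
f=least_squares(res,[.4,-.06,0,.03,0,0],loss='soft_l1',f_scale=2)
print(np.round(f.x,4)); print(np.round(res(f.x,True),1))
X,Y,a,j,px,py=f.x; c,s=np.cos(a),np.sin(a)
W=lambda x,y:np.array([X+c*x-s*y,Y+s*x+c*y]); inv=lambda w:(round(c*(w[0]-X)+s*(w[1]-Y),4),round(-s*(w[0]-X)+c*(w[1]-Y),4))
print('pad',W(px,py),'bay',W(-.068,-.03),'padback',W(px,py+.14-j))
for n,o,z in [('dish',c1(258,418),.04),('dish',c2(269,118),.04),('ram',c1(37,398),.045),('ram',c2(438,20),.045),('cupb',c1(571,338),.084),('cupb',c2(50,276),.084),('cupa',c1(571,208),.084),('cupa',c2(122,372),.084),('cupc',c1(713,450),.084)]:
    w=at(*o,z); print(n,w.round(4),inv(w))
E
python3 fit.py
```

```text
[ 6.24e-01 -7.50e-02 -3.86e-02  2.81e-02  2.00e-04 -2.60e-02]
bar y 0.1214
bar y -0.1235
bar y 0.1228
bar y -0.1849
bar y 0.1188
bar y 0.1122
[-1.7 -3.9 -1.1  0.   0.1 -0.7 -1.3  0.9  5.4 -0.7 -0.6  0.6  0.9  9.9
 -1.1 -0.   4.9  0.  -0.5 -1.3  0.5  1.3]
pad [ 0.6231923 -0.1009847] bay [ 0.55487914 -0.10236816] padback [0.62750909 0.01086202]
dish [ 0.4505 -0.057 ] (np.float64(-0.1741), np.float64(0.0113))
dish [ 0.4557 -0.059 ] (np.float64(-0.1687), np.float64(0.0095))
ram [0.4584 0.0649] (np.float64(-0.1708), np.float64(0.1334))
ram [0.4652 0.062 ] (np.float64(-0.164), np.float64(0.1307))
cupb [ 0.492  -0.2187] (np.float64(-0.1263), np.float64(-0.1486))
cupb [ 0.4969 -0.2213] (np.float64(-0.1214), np.float64(-0.1511))
cupa [ 0.5626 -0.2209] (np.float64(-0.0557), np.float64(-0.1481))
cupa [ 0.5693 -0.2236] (np.float64(-0.0489), np.float64(-0.1506))
cupc [ 0.4342 -0.291 ] (np.float64(-0.1813), np.float64(-0.2232))
```

Emit:
jog_arm([
  {"tx": -0.049,"ty": -0.044},
  {"tx": -0.049,"ty": -0.044},
  {"tx": -0.049,"ty": -0.044},
  {"tx": -0.049,"ty": -0.044},
  {"tx": -0.049,"ty": -0.044},
  {"tx": -0.049,"ty": -0.044},
  {"tx": -0.049,"ty": -0.044},
  {"tx": -0.049,"ty": -0.044},
], gripper=-1)

```text
$.increments[0]: bad value
```

Emit:
jog_arm([
  {"tx": -0.049,"ty": -0.044},
  {"tx": -0.049,"ty": -0.044},
  {"tx": -0.049,"ty": -0.044},
  {"tx": -0.049,"ty": -0.044},
  {"tx": -0.049,"ty": -0.044},
  {"tx": -0.049,"ty": -0.044},
  {"tx": -0.049,"ty": -0.044},
  {"tx": -0.049,"ty": -0.044},
])

```text
$.increments[0]: bad value
```

Emit:
jog_arm([
  {"tx": -0.049,"ty": -0.044},
  {"tx": -0.049,"ty": -0.044},
  {"tx": -0.049,"ty": -0.044},
  {"tx": -0.049,"ty": -0.044},
  {"tx": -0.049,"ty": -0.044},
  {"tx": -0.049,"ty": -0.044},
  {"tx": -0.049,"ty": -0.044},
  {"tx": -0.049,"ty": -0.044},
])

```text
$.increments[0]: bad value
```

Emit:
jog_arm([
  {"az": -0.816},
  {"az": -0.816},
  {"az": -0.816},
  {"az": -0.816},
  {"az": -0.816},
  {},
  {},
  {},
])

```text
$.increments[0]: bad value
```

```bash
cat >> h.py <<'E'
def tool(s=None):
    s=s or bot.sense(); q=s['orientation']; return np.array(s['eef_pos']),R.from_quat([q[1],q[2],q[3],q[0]]).as_matrix()
def wat(px,z,s):
    i=optics.camera_info("wrist"); p,M=tool(s); T=np.eye(4); T[:3,:3]=M;T[:3,3]=p; T=T@np.array(i['hand_eye'])
    d=T[:3,:3]@np.array([(px[0]-i['cx'])/i['fx'],(px[1]-i['cy'])/i['fy'],1.]); o=T[:3,3]
    return (o+d*(z-o[2])/d[2])[:2]
def go(target):
    p,M=tool(); print('shift tool mm',np.round(1e3*M.T@(np.array(target)-p),1),'tot share',np.round(M.T@(np.array(target)-p)/.5,4))
E
python3 - <<'E'
from h import *; import cv2
s=bot.sense(); im=optics.read_camera("wrist"); cv2.imwrite("pics/w1.png",im[:,:,::-1])
i=optics.camera_info("wrist"); print(i['fx'],bot.tcp_to_tips,tool(s),s['force'],s['gripper_width'])
for l,z in (("pad_top",.08),("jaw_face",.036),("dish",0),("ramekin",0)):
    for d in models.spot_point("wrist",l)[:2]: print(l,np.round(d['at'],1),round(d['p'],2),wat(d['at'],z,s).round(4))
print(bot.sense()['t'])
E
```

```text
365.67845121135144 0.017 (array([0.25898139, 0.62333585, 0.24827474]), array([[-9.23467193e-01,  3.83677394e-01, -3.21640941e-06],
       [ 3.83677394e-01,  9.23467193e-01, -1.27143269e-05],
       [-1.90795125e-06, -1.29753274e-05, -1.00000000e+00]])) [-0.74878114 -0.46773469 -0.60740345] 0.08522916524672763
1.25
```

View pics/w1.png

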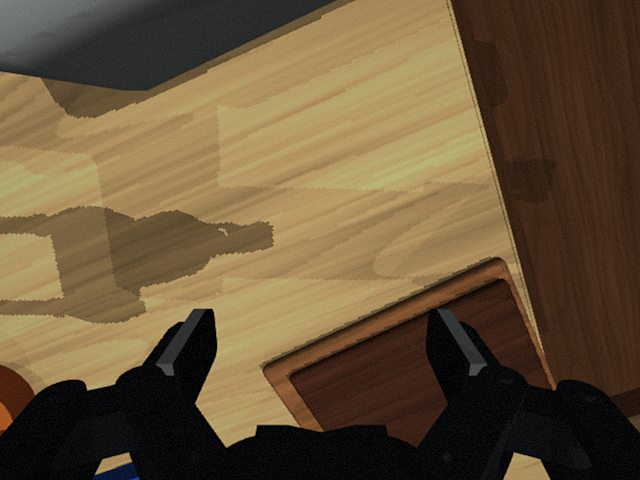

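Emit:
jog_arm([
  {"tx": -0.049,"ty": -0.044,"tz": 0,"ax": 0,"ay": 0,"az": 0},
  {"tx": -0.049,"ty": -0.044,"tz": 0,"ax": 0,"ay": 0,"az": 0},
  {"tx": -0.049,"ty": -0.044,"tz": 0,"ax": 0,"ay": 0,"az": 0},
  {"tx": -0.049,"ty": -0.044,"tz": 0,"ax": 0,"ay": 0,"az": 0},
  {"tx": -0.049,"ty": -0.044,"tz": 0,"ax": 0,"ay": 0,"az": 0},
  {"tx": -0.049,"ty": -0.044,"tz": 0,"ax": 0,"ay": 0,"az": 0},
  {"tx": -0.049,"ty": -0.044,"tz": 0,"ax": 0,"ay": 0,"az": 0},
  {"tx": -0.049,"ty": -0.044,"tz": 0,"ax": 0,"ay": 0,"az": 0},
], gripper=-1)

```text
t: 1.92
eef_pos: [0.3729, 0.3841, 0.2485]
orientation: [0.0, 0.195, 0.981, 0.0]
force: [0.5, -0.2, -0.1]
gripper_width: -0.0003
```

Emit:
jog_arm([
  {"tx": -0.049,"ty": -0.044,"tz": 0,"ax": 0,"ay": 0,"az": 0},
  {"tx": -0.049,"ty": -0.044,"tz": 0,"ax": 0,"ay": 0,"az": 0},
  {"tx": -0.049,"ty": -0.044,"tz": 0,"ax": 0,"ay": 0,"az": 0},
  {"tx": -0.049,"ty": -0.044,"tz": 0,"ax": 0,"ay": 0,"az": 0},
  {"tx": -0.049,"ty": -0.044,"tz": 0,"ax": 0,"ay": 0,"az": 0},
  {"tx": -0.049,"ty": -0.044,"tz": 0,"ax": 0,"ay": 0,"az": 0},
  {"tx": -0.049,"ty": -0.044,"tz": 0,"ax": 0,"ay": 0,"az": 0},
  {"tx": -0.049,"ty": -0.044,"tz": 0,"ax": 0,"ay": 0,"az": 0},
])

```text
t: 2.58
eef_pos: [0.4864, 0.1464, 0.2487]
orientation: [0.0, 0.196, 0.981, 0.0]
force: [0.1, 0.3, -0.5]
gripper_width: -0.0001
```

Emit:
jog_arm([
  {"tx": -0.049,"ty": -0.044,"tz": 0,"ax": 0,"ay": 0,"az": 0},
  {"tx": -0.049,"ty": -0.044,"tz": 0,"ax": 0,"ay": 0,"az": 0},
  {"tx": -0.049,"ty": -0.044,"tz": 0,"ax": 0,"ay": 0,"az": 0},
  {"tx": -0.049,"ty": -0.044,"tz": 0,"ax": 0,"ay": 0,"az": 0},
  {"tx": -0.049,"ty": -0.044,"tz": 0,"ax": 0,"ay": 0,"az": 0},
  {"tx": -0.049,"ty": -0.044,"tz": 0,"ax": 0,"ay": 0,"az": 0},
  {"tx": -0.049,"ty": -0.044,"tz": 0,"ax": 0,"ay": 0,"az": 0},
  {"tx": -0.049,"ty": -0.044,"tz": 0,"ax": 0,"ay": 0,"az": 0},
])

```text
t: 3.25
eef_pos: [0.5999, -0.0915, 0.2484]
orientation: [0.0, 0.196, 0.981, 0.0]
force: [0.7, -0.7, 0.3]
gripper_width: -0.0001
```

Emit:
jog_arm([
  {"tx": 0,"ty": 0,"tz": 0,"ax": 0,"ay": 0,"az": -0.816},
  {"tx": 0,"ty": 0,"tz": 0,"ax": 0,"ay": 0,"az": -0.816},
  {"tx": 0,"ty": 0,"tz": 0,"ax": 0,"ay": 0,"az": -0.816},
  {"tx": 0,"ty": 0,"tz": 0,"ax": 0,"ay": 0,"az": -0.816},
  {"tx": 0,"ty": 0,"tz": 0,"ax": 0,"ay": 0,"az": -0.816},
  {"tx": 0,"ty": 0,"tz": 0,"ax": 0,"ay": 0,"az": 0},
  {"tx": 0,"ty": 0,"tz": 0,"ax": 0,"ay": 0,"az": 0},
  {"tx": 0,"ty": 0,"tz": 0,"ax": 0,"ay": 0,"az": 0},
])

```text
t: 3.92
eef_pos: [0.5994, -0.0898, 0.2483]
orientation: [0.0, 0.02, 1.0, -0.0]
force: [0.5, 0.4, 0.1]
gripper_width: -0.0001
```

Run:
```python
from h import *; import cv2
s=bot.sense(); im=optics.read_camera("wrist"); cv2.imwrite("pics/w2.png",im[:,:,::-1])
print(tool(s),s['force'],s['gripper_width'])
for l,z in (("pad_top",.08),("jaw_face",.036),("dish",0)):
    for d in models.spot_point("wrist",l)[:2]: print(l,np.round(d['at'],1),round(d['p'],2),wat(d['at'],z,s).round(4))
print(bot.sense()['t'])
```

```text
(array([ 0.59938325, -0.08984243,  0.24833912]), array([[-9.99221819e-01,  3.94429936e-02,  8.03155121e-05],
       [ 3.94429920e-02,  9.99221822e-01, -2.24258002e-05],
       [-8.11375531e-05, -1.92404647e-05, -9.99999997e-01]])) [0.45558078 0.39333696 0.1189858 ] -0.00014047659711251837
pad_top [311.2 248.1] 0.57 [ 0.6225 -0.0994]
jaw_face [281.2 175.8] 0.71 [ 0.5667 -0.1255]
dish [353.4  41.5] 0.55 [ 0.4527 -0.055 ]
4.1167
```

View pics/w2.png

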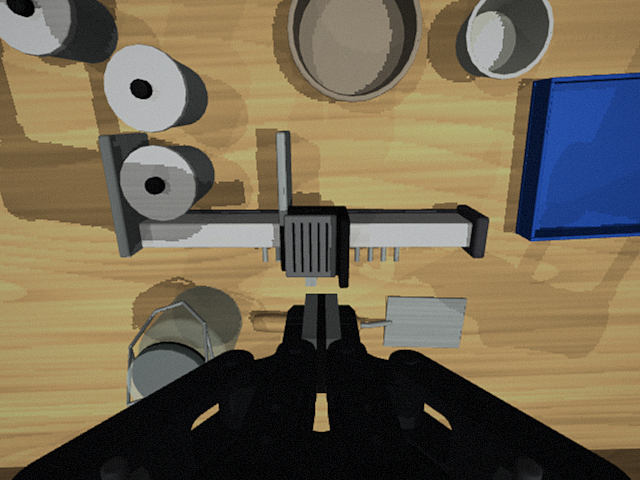

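Emit:
jog_arm([
  {"tx": -0.012,"ty": -0.0045,"tz": 0.035,"ax": 0,"ay": 0,"az": 0},
  {"tx": -0.012,"ty": -0.0045,"tz": 0.04,"ax": 0,"ay": 0,"az": 0},
  {"tx": -0.012,"ty": -0.0045,"tz": 0.04,"ax": 0,"ay": 0,"az": 0},
  {"tx": -0.012,"ty": -0.0045,"tz": 0.04,"ax": 0,"ay": 0,"az": 0},
  {"tx": 0,"ty": 0,"tz": 0.04,"ax": 0,"ay": 0,"az": 0},
  {"tx": 0,"ty": 0,"tz": 0.04,"ax": 0,"ay": 0,"az": 0},
  {"tx": 0,"ty": 0,"tz": 0.03,"ax": 0,"ay": 0,"az": 0},
  {"tx": 0,"ty": 0,"tz": 0.01,"ax": 0,"ay": 0,"az": 0},
])

```text
t: 4.78
eef_pos: [0.621, -0.0993, 0.1075]
orientation: [-0.003, 0.019, 1.0, 0.0]
force: [-0.2, 0.4, 0.4]
gripper_width: 0.0001
```

Run:
```python
from h import *
s=bot.sense(); print(tool(s)[0],s['force'])
go([.6225,-.100,.089])
```

```text
[ 0.62099072 -0.09933978  0.10750342] [-0.18202229  0.39914776  0.37513858]
shift tool mm [-1.6 -0.6 18.5] tot share [-0.0033 -0.0012  0.037 ]
```

Emit:
jog_arm([
  {"tx": 0,"ty": 0,"tz": 0.01,"ax": 0,"ay": 0,"az": 0},
  {"tx": 0,"ty": 0,"tz": 0.008,"ax": 0,"ay": 0,"az": 0},
  {"tx": 0,"ty": 0,"tz": 0.005,"ax": 0,"ay": 0,"az": 0},
  {"tx": 0,"ty": 0,"tz": 0.005,"ax": 0,"ay": 0,"az": 0},
  {"tx": 0,"ty": 0,"tz": 0.005,"ax": 0,"ay": 0,"az": 0},
  {"tx": 0,"ty": 0,"tz": 0.003,"ax": 0,"ay": 0,"az": 0},
  {"tx": 0,"ty": 0,"tz": 0,"ax": 0,"ay": 0,"az": 0},
  {"tx": 0,"ty": 0,"tz": 0,"ax": 0,"ay": 0,"az": 0},
])

```text
t: 5.45
eef_pos: [0.6239, -0.0999, 0.0939]
orientation: [0.001, 0.019, 1.0, -0.0]
force: [-0.7, -0.9, 4.1]
gripper_width: 0.0002
```

Emit:
jog_arm([
  {"tx": 0,"ty": 0,"tz": 0.005,"ax": 0,"ay": 0,"az": 0},
  {"tx": 0,"ty": 0,"tz": 0.005,"ax": 0,"ay": 0,"az": 0},
  {"tx": 0,"ty": 0,"tz": 0,"ax": 0,"ay": 0,"az": 0},
  {"tx": 0,"ty": 0,"tz": 0,"ax": 0,"ay": 0,"az": 0},
  {"tx": 0,"ty": 0,"tz": 0,"ax": 0,"ay": 0,"az": 0},
  {"tx": 0,"ty": 0,"tz": 0,"ax": 0,"ay": 0,"az": 0},
  {"tx": 0,"ty": 0,"tz": 0,"ax": 0,"ay": 0,"az": 0},
  {"tx": 0,"ty": 0,"tz": 0,"ax": 0,"ay": 0,"az": 0},
])

```text
t: 6.12
eef_pos: [0.6239, -0.0999, 0.0893]
orientation: [0.001, 0.019, 1.0, -0.0]
force: [-1.2, 1.0, 8.2]
gripper_width: -0.0002
```

Emit:
jog_arm([
  {"tx": 0,"ty": 0.008,"tz": 0,"ax": 0,"ay": 0,"az": 0},
  {"tx": 0,"ty": 0.01,"tz": 0,"ax": 0,"ay": 0,"az": 0},
  {"tx": 0,"ty": 0.012,"tz": 0,"ax": 0,"ay": 0,"az": 0},
  {"tx": 0,"ty": 0.012,"tz": 0,"ax": 0,"ay": 0,"az": 0},
  {"tx": 0,"ty": 0.012,"tz": 0,"ax": 0,"ay": 0,"az": 0},
  {"tx": 0,"ty": 0.012,"tz": 0,"ax": 0,"ay": 0,"az": 0},
  {"tx": 0,"ty": 0.012,"tz": 0,"ax": 0,"ay": 0,"az": 0},
  {"tx": 0,"ty": 0.012,"tz": 0,"ax": 0,"ay": 0,"az": 0},
])

```text
t: 6.78
eef_pos: [0.6256, -0.0559, 0.0894]
orientation: [0.001, 0.019, 1.0, -0.001]
force: [-1.8, -3.4, 7.3]
gripper_width: -0.0001
```

Sliding with ~3 N and the pad held down; continuing (≈79 mm left).

Emit:
jog_arm([
  {"tx": 0,"ty": 0.014,"tz": 0,"ax": 0,"ay": 0,"az": 0},
  {"tx": 0,"ty": 0.014,"tz": 0,"ax": 0,"ay": 0,"az": 0},
  {"tx": 0,"ty": 0.014,"tz": 0,"ax": 0,"ay": 0,"az": 0},
  {"tx": 0,"ty": 0.014,"tz": 0,"ax": 0,"ay": 0,"az": 0},
  {"tx": 0,"ty": 0.014,"tz": 0,"ax": 0,"ay": 0,"az": 0},
  {"tx": 0,"ty": 0.014,"tz": 0,"ax": 0,"ay": 0,"az": 0},
  {"tx": 0,"ty": 0.014,"tz": 0,"ax": 0,"ay": 0,"az": 0},
  {"tx": 0,"ty": 0.014,"tz": 0,"ax": 0,"ay": 0,"az": 0},
])

```text
t: 7.45
eef_pos: [0.6277, 0.0003, 0.0893]
orientation: [0.001, 0.019, 1.0, -0.001]
force: [-0.7, -3.3, 7.1]
gripper_width: -0.0001
```

Emit:
jog_arm([
  {"tx": 0,"ty": 0.008,"tz": 0,"ax": 0,"ay": 0,"az": 0},
  {"tx": 0,"ty": 0.008,"tz": 0,"ax": 0,"ay": 0,"az": 0},
  {"tx": 0,"ty": 0.008,"tz": 0,"ax": 0,"ay": 0,"az": 0},
  {"tx": 0,"ty": 0.006,"tz": 0,"ax": 0,"ay": 0,"az": 0},
  {"tx": 0,"ty": 0.006,"tz": 0,"ax": 0,"ay": 0,"az": 0},
  {"tx": 0,"ty": 0,"tz": 0,"ax": 0,"ay": 0,"az": 0},
  {"tx": 0,"ty": 0,"tz": 0,"ax": 0,"ay": 0,"az": 0},
  {"tx": 0,"ty": 0,"tz": 0,"ax": 0,"ay": 0,"az": 0},
])

```text
t: 8.12
eef_pos: [0.6289, 0.0184, 0.0895]
orientation: [0.002, 0.019, 1.0, -0.001]
force: [-0.9, -2.2, 7.3]
gripper_width: 0.0001
```

Emit:
jog_arm([
  {"tx": 0,"ty": 0.004,"tz": 0,"ax": 0,"ay": 0,"az": 0},
  {"tx": 0,"ty": 0.004,"tz": 0,"ax": 0,"ay": 0,"az": 0},
  {"tx": 0,"ty": 0.004,"tz": 0,"ax": 0,"ay": 0,"az": 0},
  {"tx": 0,"ty": 0.004,"tz": 0,"ax": 0,"ay": 0,"az": 0},
  {"tx": 0,"ty": 0,"tz": 0,"ax": 0,"ay": 0,"az": 0},
  {"tx": 0,"ty": 0,"tz": 0,"ax": 0,"ay": 0,"az": 0},
  {"tx": 0,"ty": 0,"tz": 0,"ax": 0,"ay": 0,"az": 0},
  {"tx": 0,"ty": 0,"tz": 0,"ax": 0,"ay": 0,"az": 0},
])

```text
t: 8.78
eef_pos: [0.6292, 0.0229, 0.0896]
orientation: [0.002, 0.018, 1.0, -0.003]
force: [-0.8, -13.7, 8.3]
gripper_width: 0.0
```

Emit:
jog_arm([
  {"tx": 0,"ty": -0.006,"tz": 0,"ax": 0,"ay": 0,"az": 0},
  {"tx": 0,"ty": -0.004,"tz": -0.004,"ax": 0,"ay": 0,"az": 0},
  {"tx": 0,"ty": 0,"tz": -0.01,"ax": 0,"ay": 0,"az": 0},
  {"tx": 0,"ty": 0,"tz": -0.02,"ax": 0,"ay": 0,"az": 0},
  {"tx": 0,"ty": 0,"tz": -0.04,"ax": 0,"ay": 0,"az": 0},
  {"tx": 0,"ty": 0,"tz": -0.06,"ax": 0,"ay": 0,"az": 0},
  {"tx": 0,"ty": 0,"tz": -0.08,"ax": 0,"ay": 0,"az": 0},
  {"tx": 0,"ty": 0,"tz": -0.08,"ax": 0,"ay": 0,"az": 0},
])

```text
t: 9.45
eef_pos: [0.6257, 0.0222, 0.2344]
orientation: [-0.003, 0.019, 1.0, -0.0]
force: [0.9, -0.9, 0.1]
gripper_width: -0.0001
```

Emit:
jog_arm([
  {"tx": 0.04,"ty": -0.025,"tz": 0,"ax": 0,"ay": 0,"az": 0},
  {"tx": 0.05,"ty": -0.025,"tz": 0,"ax": 0,"ay": 0,"az": 0},
  {"tx": 0.05,"ty": -0.025,"tz": 0,"ax": 0,"ay": 0,"az": 0},
  {"tx": 0.05,"ty": -0.025,"tz": 0,"ax": 0,"ay": 0,"az": 0},
  {"tx": 0.05,"ty": -0.025,"tz": 0,"ax": 0,"ay": 0,"az": 0},
  {"tx": 0.05,"ty": -0.02,"tz": 0,"ax": 0,"ay": 0,"az": 0},
  {"tx": 0.05,"ty": 0,"tz": 0,"ax": 0,"ay": 0,"az": 0},
  {"tx": 0,"ty": 0,"tz": 0,"ax": 0,"ay": 0,"az": 0},
], gripper=0)

```text
t: 10.12
eef_pos: [0.45, -0.0439, 0.2337]
orientation: [-0.003, 0.019, 1.0, 0.0]
force: [-0.7, -0.5, 0.1]
gripper_width: 0.0424
```

Emit:
jog_arm([
  {"tx": 0,"ty": 0,"tz": 0,"ax": 0,"ay": 0,"az": 0.816},
  {"tx": 0,"ty": 0,"tz": 0,"ax": 0,"ay": 0,"az": 0.816},
  {"tx": 0,"ty": 0,"tz": 0,"ax": 0,"ay": 0,"az": 0.816},
  {"tx": 0,"ty": 0,"tz": 0,"ax": 0,"ay": 0,"az": 0.816},
  {"tx": 0,"ty": 0,"tz": 0,"ax": 0,"ay": 0,"az": 0.816},
  {"tx": 0,"ty": 0,"tz": 0,"ax": 0,"ay": 0,"az": 0},
  {"tx": 0,"ty": 0,"tz": 0,"ax": 0,"ay": 0,"az": 0},
  {"tx": 0,"ty": 0,"tz": 0,"ax": 0,"ay": 0,"az": 0},
])

```text
t: 10.78
eef_pos: [0.455, -0.0438, 0.2347]
orientation: [-0.0, 0.195, 0.981, -0.0]
force: [0.3, -0.1, -0.6]
gripper_width: 0.0427
```

Run:
```python
from h import *; import cv2
s=bot.sense(); im=optics.read_camera("wrist"); cv2.imwrite("pics/w3.png",im[:,:,::-1])
print(tool(s)[0],s['gripper_width'])
for d in models.spot_point("wrist","dish")[:3]: print(np.round(d['at'],1),round(d['p'],2),wat(d['at'],0,s).round(4))
for d in models.masks_of("wrist","dish")[:3]:
    c=max(cv2.findContours(d['pixels'].astype(np.uint8),0,2)[0],key=cv2.contourArea); print(d['extent'],cv2.minEnclosingCircle(c))
print(bot.sense()['t'])
```

```text
[ 0.4550183  -0.04377028  0.23469454] 0.04269974087048495
[307.6 203.8] 0.85 [ 0.4497 -0.0564]
[126.6  95.9] 0.68 [ 0.2939 -0.1703]
[32.0, 15.8, 180.8, 162.2] ((107.0, 89.0), 80.0000991821289)
[246.7, 152.7, 367.7, 267.6] ((304.7477111816406, 211.76605224609375), 60.12968826293945)
[419.6, 0.0, 557.6, 51.6] ((488.5, 2.0), 70.5284652709961)
10.9333
```

View pics/w3.png

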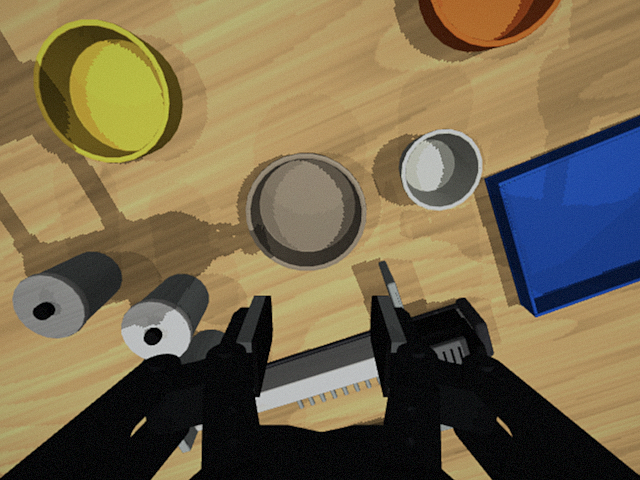

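Run:
```python
from h import *
s=bot.sense(); c=wat((306.5,211),.04,s); print('dish',c, 'pad now',wat((455,352),.08,s),'jawplate front top',wat((381,263),.064,s))
go([*c,.030]); go([.5549,-.1004,.03])
b=np.array([.5549,-.1004])-c; print(b,np.degrees(np.arctan2(b[1],b[0])))
```

```text
dish [ 0.44782969 -0.05520292] pad now [0.60916948 0.02192606] jawplate front top [ 0.51011854 -0.01048866]
shift tool mm [  2.3 -13.2 204.8] tot share [ 0.0045 -0.0265  0.4095]
shift tool mm [-113.9  -14.   204.7] tot share [-0.2279 -0.028   0.4095]
[ 0.10707031 -0.04519708] -22.885833457652737
```

Run:
```python
from h import *; import cv2
im=cv2.imread("pics/w3.png"); s=bot.sense(); i=optics.camera_info("wrist")
p,M=tool(s); T=np.eye(4);T[:3,:3]=M;T[:3,3]=p;T=np.linalg.inv(T@np.array(i['hand_eye']))
def pj(P):
    q=T[:3,:3]@np.array(P)+T[:3,3]; return int(i['fx']*q[0]/q[2]+i['cx']),int(i['fy']*q[1]/q[2]+i['cy'])
X,Y,a=.624,-.075,-.0386;c,sn=np.cos(a),np.sin(a)
W=lambda x,y,z:(X+c*x-sn*y,Y+sn*x+c*y,z)
def L(*pts,col=(0,255,0)):
    for u,v in zip(pts,pts[1:]): cv2.line(im,pj(u),pj(v),col,1)
L(W(-.012,-.2,.046),W(-.012,.13,.046)); L(W(.012,-.2,.046),W(.012,.13,.046))
L(W(-.092,-.19,.07),W(.013,-.19,.07)); L(W(-.094,.06,.064),W(-.012,.06,.064),W(-.012,.06,0),W(-.094,.06,0),W(-.094,.06,.064))
t=np.linspace(0,6.3,60)
for cx,cy,r,z,col in [(.4525,-.057,.055,.04,(0,0,255)),(.4525,-.057,.052,0,(0,0,255)),(.495,-.22,.0315,.084,(255,0,255)),(.462,.0635,.035,.045,(255,0,0))]:
    L(*[(cx+r*np.cos(k),cy+r*np.sin(k),z) for k in t],col=col)
cv2.imwrite("pics/o3.png",im)
```

```text
(no output)
```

View pics/o3.png

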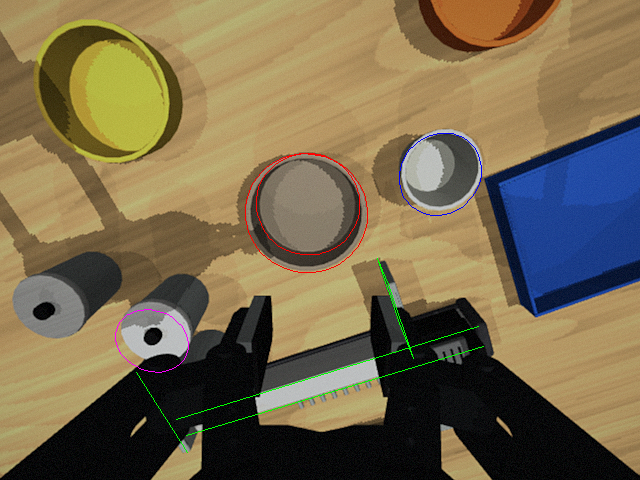

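Emit:
jog_arm([
  {"tx": 0,"ty": -0.0132,"tz": 0.05,"ax": 0,"ay": 0,"az": 0},
  {"tx": 0,"ty": -0.0132,"tz": 0.06,"ax": 0,"ay": 0,"az": 0},
  {"tx": 0,"ty": 0,"tz": 0.06,"ax": 0,"ay": 0,"az": 0},
  {"tx": 0,"ty": 0,"tz": 0.06,"ax": 0,"ay": 0,"az": 0},
  {"tx": 0,"ty": 0,"tz": 0.06,"ax": 0,"ay": 0,"az": 0},
  {"tx": 0,"ty": 0,"tz": 0.03,"ax": 0,"ay": 0,"az": 0},
  {"tx": 0,"ty": 0,"tz": 0,"ax": 0,"ay": 0,"az": 0},
  {"tx": 0,"ty": 0,"tz": 0,"ax": 0,"ay": 0,"az": 0},
])

```text
t: 11.6
eef_pos: [0.4492, -0.0559, 0.0741]
orientation: [-0.001, 0.195, 0.981, -0.0]
force: [0.9, -0.1, 0.2]
gripper_width: 0.0428
```

Emit:
jog_arm([
  {"tx": 0,"ty": 0,"tz": 0.03,"ax": 0,"ay": 0,"az": 0},
  {"tx": 0,"ty": 0,"tz": 0.025,"ax": 0,"ay": 0,"az": 0},
  {"tx": 0,"ty": 0,"tz": 0.02,"ax": 0,"ay": 0,"az": 0},
  {"tx": 0,"ty": 0,"tz": 0.01,"ax": 0,"ay": 0,"az": 0},
  {"tx": 0,"ty": 0,"tz": 0.004,"ax": 0,"ay": 0,"az": 0},
  {"tx": 0,"ty": 0,"tz": 0,"ax": 0,"ay": 0,"az": 0},
  {"tx": 0,"ty": 0,"tz": 0,"ax": 0,"ay": 0,"az": 0},
  {"tx": 0,"ty": 0,"tz": 0,"ax": 0,"ay": 0,"az": 0},
])

```text
t: 12.27
eef_pos: [0.4507, -0.0562, 0.031]
orientation: [0.001, 0.196, 0.981, 0.0]
force: [-0.1, 0.5, -0.2]
gripper_width: 0.0425
```

Emit:
jog_arm([
  {"tx": -0.012,"ty": 0,"tz": 0,"ax": 0,"ay": 0,"az": 0},
  {"tx": -0.012,"ty": 0,"tz": 0,"ax": 0,"ay": 0,"az": 0},
  {"tx": -0.012,"ty": 0,"tz": 0,"ax": 0,"ay": 0,"az": 0},
  {"tx": -0.014,"ty": 0,"tz": 0,"ax": 0,"ay": 0,"az": 0},
  {"tx": -0.014,"ty": 0,"tz": 0,"ax": 0,"ay": 0,"az": 0},
  {"tx": -0.014,"ty": 0,"tz": 0,"ax": 0,"ay": 0,"az": 0},
  {"tx": -0.014,"ty": 0,"tz": 0,"ax": 0,"ay": 0,"az": 0},
  {"tx": -0.014,"ty": 0,"tz": 0,"ax": 0,"ay": 0,"az": 0},
])

```text
t: 12.93
eef_pos: [0.499, -0.0765, 0.03]
orientation: [-0.001, 0.196, 0.981, 0.0]
force: [-3.1, 1.5, 1.8]
gripper_width: 0.0427
```

Emit:
jog_arm([
  {"tx": -0.014,"ty": 0,"tz": 0,"ax": 0,"ay": 0,"az": 0},
  {"tx": -0.014,"ty": 0,"tz": 0,"ax": 0,"ay": 0,"az": 0},
  {"tx": -0.014,"ty": 0,"tz": 0,"ax": 0,"ay": 0,"az": 0},
  {"tx": -0.014,"ty": 0,"tz": 0,"ax": 0,"ay": 0,"az": 0},
  {"tx": -0.014,"ty": 0,"tz": 0,"ax": 0,"ay": 0,"az": 0},
  {"tx": -0.014,"ty": 0,"tz": 0,"ax": 0,"ay": 0,"az": 0},
  {"tx": -0.01,"ty": 0,"tz": 0,"ax": 0,"ay": 0,"az": 0},
  {"tx": -0.004,"ty": 0,"tz": 0,"ax": 0,"ay": 0,"az": 0},
])

```text
t: 13.6
eef_pos: [0.5453, -0.0957, 0.0304]
orientation: [0.001, 0.196, 0.981, -0.0]
force: [-2.5, 1.2, 0.6]
gripper_width: 0.0429
```

Run:
```python
from h import *; import cv2
s=bot.sense(); print(tool(s)[0],s['force'])
im=optics.read_camera("wrist"); cv2.imwrite("pics/w4.png",im[:,:,::-1])
im=optics.read_camera("scene"); cv2.imwrite("pics/s4.png",im[:,:,::-1])
a=cv2.imread("pics/w4.png"); b=cv2.imread("pics/s4.png")[170:410,100:420]
cv2.imwrite("pics/ws4.png",np.hstack([cv2.resize(a,(400,300)),cv2.resize(b,(400,300))]))
```

```text
[ 0.545328   -0.09569478  0.030355  ] [-2.46858502  1.24290385  0.61977702]
```

View pics/ws4.png

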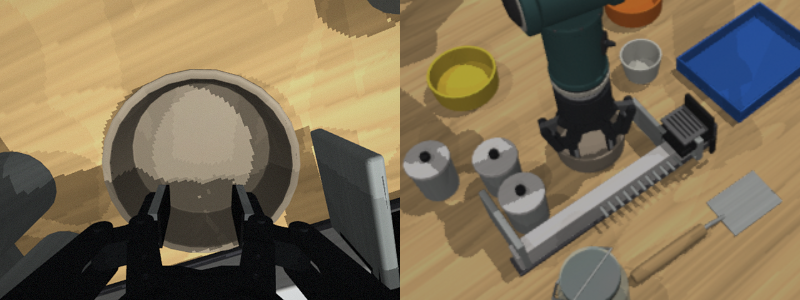

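Emit:
jog_arm([
  {"tx": -0.01,"ty": 0,"tz": 0,"ax": 0,"ay": 0,"az": 0},
  {"tx": -0.01,"ty": 0,"tz": 0,"ax": 0,"ay": 0,"az": 0},
  {"tx": -0.01,"ty": 0,"tz": 0,"ax": 0,"ay": 0,"az": 0},
  {"tx": -0.01,"ty": 0,"tz": 0,"ax": 0,"ay": 0,"az": 0},
  {"tx": -0.008,"ty": 0,"tz": 0,"ax": 0,"ay": 0,"az": 0},
  {"tx": -0.004,"ty": 0,"tz": 0,"ax": 0,"ay": 0,"az": 0},
  {"tx": 0,"ty": 0,"tz": 0,"ax": 0,"ay": 0,"az": 0},
  {"tx": 0,"ty": 0,"tz": 0,"ax": 0,"ay": 0,"az": 0},
])

```text
t: 14.37
eef_pos: [0.569, -0.1055, 0.0305]
orientation: [0.001, 0.196, 0.981, -0.0]
force: [0.8, -0.3, 0.1]
gripper_width: 0.0427
```

Emit:
jog_arm([
  {"tx": -0.003,"ty": 0,"tz": 0,"ax": 0,"ay": 0,"az": 0},
  {"tx": -0.003,"ty": 0,"tz": 0,"ax": 0,"ay": 0,"az": 0},
  {"tx": -0.003,"ty": 0,"tz": 0,"ax": 0,"ay": 0,"az": 0},
  {"tx": 0,"ty": 0,"tz": 0,"ax": 0,"ay": 0,"az": 0},
  {"tx": 0,"ty": 0,"tz": 0,"ax": 0,"ay": 0,"az": 0},
  {"tx": 0,"ty": 0,"tz": 0,"ax": 0,"ay": 0,"az": 0},
  {"tx": 0,"ty": 0,"tz": 0,"ax": 0,"ay": 0,"az": 0},
  {"tx": 0,"ty": 0,"tz": 0,"ax": 0,"ay": 0,"az": 0},
])

```text
t: 15.03
eef_pos: [0.5724, -0.1069, 0.0303]
orientation: [0.0, 0.196, 0.981, -0.0]
force: [-1.6, 0.3, 0.4]
gripper_width: 0.0424
```

Emit:
jog_arm([
  {"tx": -0.003,"ty": 0,"tz": 0,"ax": 0,"ay": 0,"az": 0},
  {"tx": -0.003,"ty": 0,"tz": 0,"ax": 0,"ay": 0,"az": 0},
  {"tx": -0.003,"ty": 0,"tz": 0,"ax": 0,"ay": 0,"az": 0},
  {"tx": -0.002,"ty": 0,"tz": 0,"ax": 0,"ay": 0,"az": 0},
  {"tx": 0,"ty": 0,"tz": 0,"ax": 0,"ay": 0,"az": 0},
  {"tx": 0,"ty": 0,"tz": 0,"ax": 0,"ay": 0,"az": 0},
  {"tx": 0,"ty": 0,"tz": 0,"ax": 0,"ay": 0,"az": 0},
  {"tx": 0,"ty": 0,"tz": 0,"ax": 0,"ay": 0,"az": 0},
])

```text
t: 15.7
eef_pos: [0.5777, -0.1091, 0.0304]
orientation: [0.0, 0.196, 0.981, -0.0]
force: [-1.2, -0.0, 0.1]
gripper_width: 0.0426
```

Run:
```python
from h import *; import cv2
s=bot.sense(); print(tool(s)[0],s['force'])
im=optics.read_camera("wrist"); cv2.imwrite("pics/w5.png",im[:,:,::-1])
im=optics.read_camera("scene"); cv2.imwrite("pics/s5.png",im[:,:,::-1])
a=cv2.imread("pics/w5.png"); b=cv2.imread("pics/s5.png")[230:380,150:350]
cv2.imwrite("pics/ws5.png",np.hstack([cv2.resize(a,(400,300)),cv2.resize(b,(400,300),interpolation=2)]))
```

```text
[ 0.57774037 -0.10914562  0.03036173] [-1.15799344 -0.02296042  0.09925799]
```

View pics/ws5.png

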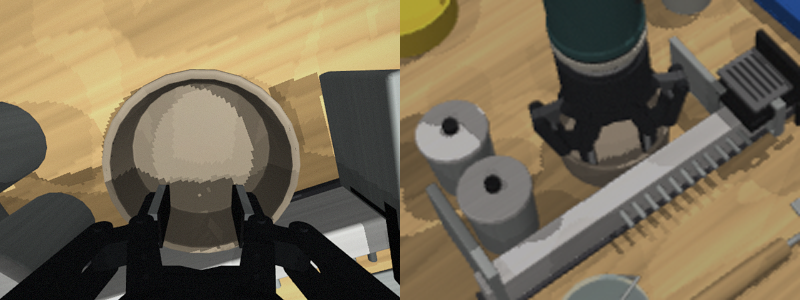

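Emit:
jog_arm([
  {"tx": -0.003,"ty": 0,"tz": 0,"ax": 0,"ay": 0,"az": 0},
  {"tx": -0.003,"ty": 0,"tz": 0,"ax": 0,"ay": 0,"az": 0},
  {"tx": -0.003,"ty": 0,"tz": 0,"ax": 0,"ay": 0,"az": 0},
  {"tx": -0.002,"ty": 0,"tz": 0,"ax": 0,"ay": 0,"az": 0},
  {"tx": 0,"ty": 0,"tz": 0,"ax": 0,"ay": 0,"az": 0},
  {"tx": 0,"ty": 0,"tz": 0,"ax": 0,"ay": 0,"az": 0},
  {"tx": 0,"ty": 0,"tz": 0,"ax": 0,"ay": 0,"az": 0},
  {"tx": 0,"ty": 0,"tz": 0,"ax": 0,"ay": 0,"az": 0},
])

```text
t: 16.47
eef_pos: [0.5809, -0.1105, 0.03]
orientation: [-0.002, 0.196, 0.981, 0.0]
force: [-6.7, 2.9, 5.8]
gripper_width: 0.0429
```

Emit:
jog_arm([
  {"tx": 0.006,"ty": 0,"tz": 0,"ax": 0,"ay": 0,"az": 0},
  {"tx": 0.01,"ty": 0,"tz": 0,"ax": 0,"ay": 0,"az": 0},
  {"tx": 0.014,"ty": 0,"tz": 0,"ax": 0,"ay": 0,"az": 0},
  {"tx": 0.012,"ty": 0,"tz": 0,"ax": 0,"ay": 0,"az": 0},
  {"tx": 0,"ty": 0,"tz": -0.02,"ax": 0,"ay": 0,"az": 0},
  {"tx": 0,"ty": 0,"tz": -0.03,"ax": 0,"ay": 0,"az": 0},
  {"tx": 0,"ty": 0,"tz": -0.06,"ax": 0,"ay": 0,"az": 0},
  {"tx": 0,"ty": 0,"tz": -0.06,"ax": 0,"ay": 0,"az": 0},
])

```text
t: 17.13
eef_pos: [0.562, -0.1028, 0.1157]
orientation: [-0.001, 0.196, 0.981, -0.0]
force: [0.1, -0.7, 0.3]
gripper_width: 0.0425
```

Emit:
jog_arm([
  {"tx": 0,"ty": 0,"tz": -0.07,"ax": 0,"ay": 0,"az": 0},
  {"tx": 0,"ty": 0,"tz": -0.07,"ax": 0,"ay": 0,"az": 0},
  {"tx": 0,"ty": 0,"tz": -0.07,"ax": 0,"ay": 0,"az": 0},
  {"tx": 0.06,"ty": 0,"tz": 0,"ax": 0,"ay": 0,"az": 0},
  {"tx": 0.06,"ty": 0,"tz": 0,"ax": 0,"ay": 0,"az": 0},
  {"tx": 0.06,"ty": 0,"tz": 0,"ax": 0,"ay": 0,"az": 0},
  {"tx": 0.06,"ty": 0,"tz": 0,"ax": 0,"ay": 0,"az": 0},
  {"tx": 0,"ty": 0,"tz": 0,"ax": 0,"ay": 0,"az": 0},
])

```text
t: 17.8
eef_pos: [0.4475, -0.0554, 0.2201]
orientation: [-0.001, 0.195, 0.981, 0.0]
force: [-0.3, 0.2, -1.1]
gripper_width: 0.0428
```

Run:
```python
from h import *; import cv2
s=bot.sense(); print(s['t'],tool(s)[0],s['force'])
t=optics.read_camera("top"); sc=optics.read_camera("scene")
cv2.imwrite("pics/t6.png",t[:,:,::-1]); cv2.imwrite("pics/s6.png",sc[:,:,::-1])
o=cv2.imread("pics/scene0.png")
cv2.imwrite("pics/f6.png",np.hstack([cv2.resize(t[120:390,210:570,::-1],(400,300),interpolation=2),cv2.resize(sc[180:450,80:440,::-1],(400,300),interpolation=2)]))
for l in("dish","pad_top"):
  for c in("top","scene"): print(l,c,[(np.round(d['at'],1).tolist(),round(d['p'],2),at(c,d['at'],.08 if l=="pad_top" else 0).round(4)) for d in models.spot_point(c,l)[:3]])
```

```text
17.8 [ 0.44747615 -0.05535529  0.22006997] [-0.33609766  0.17036261 -1.07705619]
dish top [([467.0, 156.9], 0.7, array([ 0.7322, -0.2266])), ([442.2, 391.7], 0.63, array([ 0.2946, -0.1705]))]
dish scene [([254.8, 298.3], 0.96, array([ 0.5475, -0.0988])), ([287.7, 173.7], 0.88, array([0.3277, 0.1576])), ([156.7, 238.4], 0.82, array([ 0.2984, -0.1658]))]
pad_top top [([343.7, 196.5], 0.93, array([0.6274, 0.0111]))]
pad_top scene [([327.4, 265.1], 0.85, array([0.6216, 0.0175]))]
```

View pics/f6.png

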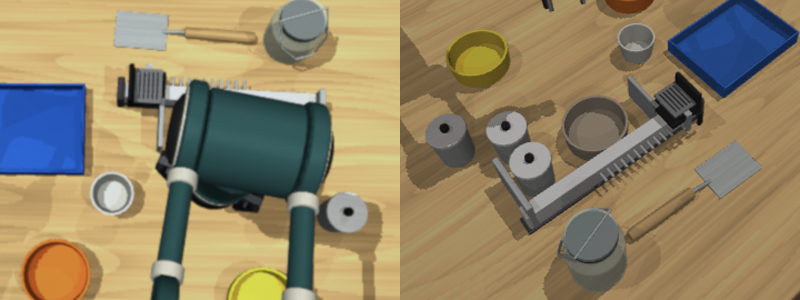

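```bash
python3 -c "
from plant import bot
print(bot.sign_off())"
```

```text
the job is handed in; nothing more can be done
None
```

The job is handed in at about 18 s of robot time. No verdict is reported, so the result rests on my own checks.

**What I did:**
- With closed fingers I pressed the release pad about 8 mm down (about 8 N). I pushed the jaw back by its ridge at about 3 N until it hit its limit, where the force rose to about 14 N, and then lifted off.
- With the fingers half open inside the stoneware dish, I pushed it by its inner wall into the bay. It met the bar at about 7 N; I backed the fingers off and lifted clear.

**Last checks:**
- **Jaw:** the pad was found at y 0.011 (top camera) and 0.0175 (scene camera). I expected 0.011 with the jaw at 0.140.
- **Pad up again:** I did not measure this on its own. The arm had lifted off and the wrist force was near zero.
- **Dish:** in the scene picture it stands flat against the bar, between the cups and the jaw. The detected centre was (0.548, -0.099), against an expected (0.555, -0.100).
- **Other things:** the cups, ramekin, jar, tray and spatula look unmoved. I judged this by eye only, and the arm hid two of the cups in the top view.

**Disagreements:**
- The cameras differed by about 5 mm in x.
- In the final top view the arm hid the dish, and the network reported the jar and the yellow dish in its place. The dish check therefore rests on the scene camera and the contact force.

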